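# Take the dial padlock off the carver's tool box

## Robot

A 6-joint arm with a two-finger parallel gripper is mounted at the origin on the work surface. World frame = base frame: x ahead of the robot, y to its left, z up, the work surface at z = 0. Lengths are in mm, angles in rad, forces in N, time in s.
With the tool pointing down it reaches from about 200 to 875 mm from the base axis. Payload 3.4 kg.
Tool frame: the origin (TCP) lies midway between the tips of the shut fingers; the grasp point (between the pads) lies 19 mm behind it; z points along the fingers, y is the line along which they close (so a half turn about z gives the same grasp; the last joint's range is limited). The gripper opens to 94 mm and grips with 3 to 60 N. Pads are 16 mm wide; open, the fingers measure 119 mm over their backs; the gripper's body (75 mm by 177 mm) begins 78 mm behind the grasp point.
Start: joints at [-1.445, 0.276, 1.505, -0, 1.361, -0.121], TCP at [140.471, -557.614, 205.493] pointing down, gripper open.
Joint ranges: [-2.89, 2.89], [-0.75, 2.08], [0.22, 2.7], [-1.18, 4.32], [0.11, 2.71], [-2.7, 2.7]. Speed limits (rad/s): [2.57, 2.57, 3.14, 3.14, 3.14, 3.14].

## Interface

Orientations are given as [roll, pitch, yaw] about the fixed x, y, z axes, in that order (R = Rz(yaw) Ry(pitch) Rx(roll)).
In Python, from plant import arm, camrig, jaws, get_state gives the robot as it stands (arm), with the cameras (camrig), the readings as plain functions and the gripper (jaws). Calls block until the motion is done:
- arm.movep(position, orientation): joint-space move of the TCP to a pose.
- arm.movel(position, frame=None, v=150, contact_N=None): straight line of the TCP; frame=None keeps the orientation; v is the mean speed in mm/s. With contact_N (N) it stops when the force on the tool has changed by that much, and returns True; else False.
- arm.goto_joints(angles): joint-space move.
- jaws.ungrasp() and jaws.grasp(): open the fingers fully, or close them until they stop; the grip force is fixed at half the most.
- arm.pause(seconds).
- arm.solve_ik(position, orientation): joint angles nearest the present ones, or None.
- get_state(): the state.
- camrig.camera(name): name is "side" or "top" or "wrist"; returns a dict with "pixels" (400x640x3 uint8, red, green, blue), "fx", "fy", "cx", "cy" (pixels), "k1" (the pictures are not rectified: a ray, as slopes to the right and down, at radius r is drawn at 1 + k1 r^2 times it, then the intrinsics apply), "T" (4x4, takes a point from camera to world coordinates); the wrist camera has in their place "T_tool_cam" (4x4, takes a point from camera to tool coordinates, whose origin is the TCP and whose axes are the flange's). Camera axes: x right, y up, looking along -z (the intrinsics and any distortion apply to the point x, -y, -z); pixel columns grow to the right and rows downward; lengths in mm; the calibration is good to about 2 mm. A picture is of the moment at which its call begins: read the wrist's pose just before it. There is no depth.
A pose or a line that the arm cannot do raises arm.Unreachable and nothing moves.
- arm.sign_off(): hands the job in; it is judged then, once.
The state is a dict: "time_s": time; "joint_positions": joint angles; "dq": joint speeds; "effort": joint torques, N m; "ee_pos": TCP position; "eef_rot": TCP orientation; "wrist_force": force on the tool from outside, world axes, zero at the start; "moment": the same for the moment, N m; "grip_width": opening from 0.0 (shut) to 1.0 (fully open); "gripper_force": force on a finger pad.
Only numpy, scipy, OpenCV 4.12 (cv2) and the standard library are available. Lean on these libraries where they do the work, as an engineer would, in place of code of your own. Each camera call takes 0.05 s, during which the arm holds its last target. There are 200 camera calls.

## Task

Open the dial padlock on the carver's tool box: turn its dial until the pointer stands at the pip on the lock's body and clicks into its notch, then pull the shackle all the way out so that its short leg is clear of the hasp eye. Then take hold of the opened lock, lift it off and hold it up at least 10 cm above the lid, level and dial up, shackle still open; the program finishes while holding it there, still. Leave the mallet, the rosette, the oilstone and the sanding block where they are.

Things in the scene. Friction and masses are not known exactly. Their poses are not given: they have to be found in the camera images.
- box: low dark wooden tool box, fixed to the bench, 226 (x) x 366 (y) x 90 mm tall with a flat lid on top; origin: centre of its underside. Hasp eye, wooden cleats and the padlock are on the lid
- lock_rest (a point): point on the lid under the centre of the lying lock; box axes, with which the lock's axes agree at the start. Wooden cleats 10 mm high, 8 mm thick, 1.5 mm clear of the lock hold it: one along its -y end, and by each corner a short one on its +x and -x sides, whose middle 27 mm stay free for fingers
- hasp_eye (a point): centre of the hole (17 mm square, 15 mm above the lid) of the fixed steel hasp eye: a plate 5 mm thick, 2 mm beyond the lock's +y end, 28 mm high and 27 mm wide. The shackle's short leg passes through it along y, so the lock cannot be lifted until that leg is drawn out. Towards -x the plate goes on as a lug only 8 mm high. Box axes. The plate takes the lock's pull
- lock: loose dial padlock lying flat, dial up, about 0.5 kg: metal body 62 (x) x 56 (y) x 30 mm (z); origin: centre of the body's underside; z up through the dial, the shackle leaves it towards +y. On top, 24 mm from the centre towards +y, a small raised pip (3 x 6 mm) marks the dial's notch
- lock_body (a point): centre of the lock's body, 15 mm above its underside; axes of the lock. The +x and -x sides, 62 mm apart, can be gripped from above with the dial between the fingers
- dial_grip (a point): on the dial's axis, 16 mm above the lock body's top; its y axis points along the grip bar to the pointed end. The dial: black disc 40 mm wide, 8 mm thick, on the middle of the lock's top, and on it the grip bar, 16 mm tall, 12 mm wide, 34 mm long (19 mm behind the axis, 15 mm to the pointed end, a thin light line on top). Pinch it across the 12 mm
- dial (a joint): dial angle (rad), 0: pointed end at the pip, towards the shackle; positive: counterclockwise from above. Starts at 0.65 to 1.35, so turn it clockwise. Range -0.8 to 1.7. Light friction (0.01 N m), a bump (under 0.15 N m) from about 0.5 to 0.22, then it snaps into the notch at 0 and stays. Within about 0.1 of 0 the shackle is free, further off it is blocked
- shackle (a joint): how far the shackle is pulled out (m), 0 closed (up to 3 mm of play while blocked), 0.032 fully out at a stop. It slides stiffly (about 3 N) along the lock's +y and stays where it is left. The short leg is clear of the hasp eye from about 0.025 on
- shackle_crown (a point): middle of the shackle's crown, a bar along x, 76 mm from the lock's centre (+y) when closed, 15 mm above the lid. The shackle is a level U of 9 mm round steel, legs 44 mm apart between centres (35 mm free between them), long leg at -x, short leg at +x. Between hasp eye and crown 36 mm are free for a finger. Axes of the lock
- mallet: wooden carving mallet lying down: 70 x 60 x 60 mm head and 28 mm thick handle, 155 mm long overall. Origin on its underside near the handle's head end. A bystander, leave it alone
- rosette: round carved wooden rosette, 100 mm wide, about 25 mm tall, flat on the bench. Origin: centre of its underside. A bystander
- stone: oilstone in a wooden holder, 160 x 62 x 36 mm. Origin: centre of its underside. A bystander
- sander: cork sanding block, 110 x 65 x 35 mm. Origin: centre of its underside. A bystander

How it is judged:
By the outcome, as a careful person would: the job done as asked, in the order asked, and still so for the second after the job is handed in, while the arm keeps its last pose, push and grip.
It also fails if it takes over 67 s, if anything falls off the work surface, if the arm or the gripper's body presses on something with over 40 N, if the wrist force passes 120 N, or if a joint passes its speed limit or range.

## Working session

There is one attempt and no reset: what is moved stays moved. The work goes in short steps, each a Python script; the robot and the scene stay as the last script left them, time stands still between calls to the robot, and variables do not carry over. Pictures are saved under pics/ and viewed, at most 10 in all, crops included, and the job is handed in when it is done.

```bash
ls; mkdir -p pics; python3 - <<'E'
from plant import arm, camrig, jaws, get_state
import cv2, numpy as np
s=get_state(); print(s)
ims=[]
for n in ("top","side"):
    c=camrig.camera(n); cv2.imwrite(f"pics/{n}0.png",c["pixels"][:,:,::-1]); print(n,c["fx"],c["fy"],c["cx"],c["cy"],c["k1"],np.round(c["T"],3).tolist())
E
```

```text
pics
plant.py
{'time_s': 0.0, 'joint_positions': array([-1.44499337e+00,  2.76565419e-01,  1.50608815e+00,  1.16560472e-05,
        1.36067390e+00, -1.20975943e-01]), 'dq': array([ 9.81560307e-05, -6.95740291e-04,  7.87555421e-04, -1.46871525e-03,
       -1.64849276e-03,  4.15483169e-04]), 'effort': array([ 7.61883416e-05, -4.04581225e+01, -2.37226635e+01,  7.02237245e-02,
        3.44620727e-02, -1.41237470e-04]), 'ee_pos': array([ 140.40587731, -557.03403408,  204.63952068]), 'eef_rot': array([-3.13987189e+00, -2.20671804e-04,  2.46776272e-01]), 'wrist_force': array([-0.07178612,  1.27602092,  0.22281998]), 'moment': array([ 0.03663255, -0.00890335, -0.0161487 ]), 'gripper_force': 0.0, 'grip_width': 0.9988579374872983}
top 381.0619866311041 381.0619866311041 326.09135817999345 194.64167384826507 0.023278658386104028 [[0.003, 0.982, -0.189, 322.662], [-1.0, -0.001, -0.023, -19.891], [-0.023, 0.189, 0.982, 1313.879], [0.0, 0.0, 0.0, 1.0]]
side 416.7660300379561 416.7660300379561 313.217369010348 191.70572683981035 -0.04207353849734996 [[-0.847, 0.407, -0.343, 90.672], [-0.532, -0.654, 0.539, 719.171], [-0.005, 0.638, 0.77, 1097.319], [0.0, 0.0, 0.0, 1.0]]
```

View pics/top0.png

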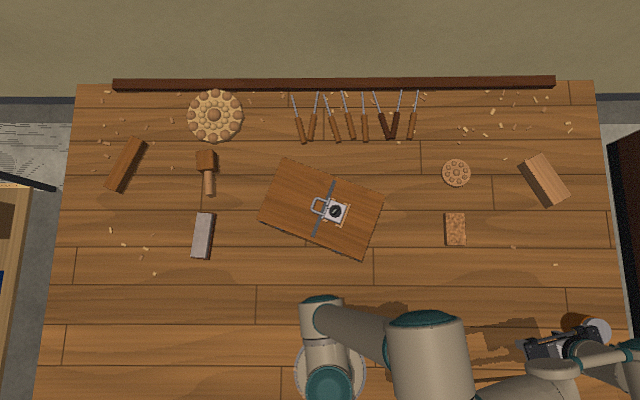

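View pics/side0.png

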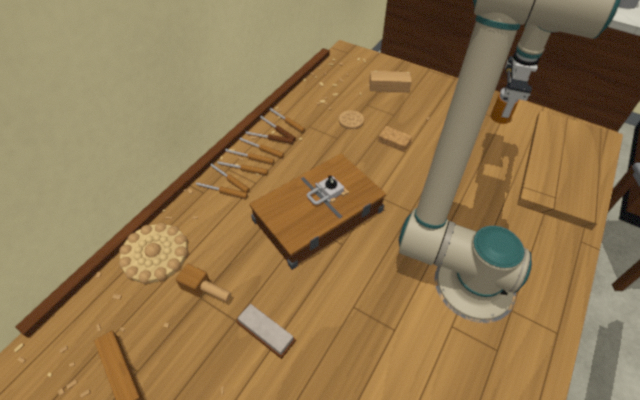

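The top view shows the box around (320,208), with the lock at (335,211) and its shackle pointing left/up (317,206). The side view agrees, with the lock at (330,185). Next I'll look from the wrist camera.

```bash
cat > h.py <<'E'
from plant import arm, camrig, jaws, get_state
import cv2, numpy as np
from scipy.spatial.transform import Rotation as R
def K(c): return np.array([[c["fx"],0,c["cx"]],[0,c["fy"],c["cy"]],[0,0,1.]])
def rays(c,px):
    """origin and unit world directions of pixels"""
    p=cv2.undistortPoints(np.array(px,float).reshape(-1,1,2),K(c),np.array([c["k1"],0,0,0,0.]))[:,0]
    d=np.c_[p[:,0],-p[:,1],-np.ones(len(p))]@c["T"][:3,:3].T
    return c["T"][:3,3],d/np.linalg.norm(d,axis=1)[:,None]
def plane(c,px,z):
    o,d=rays(c,px); return o+d*((z-o[2])/d[:,2])[:,None]
def tri(views):
    """views: list of (c, px) of one point -> point, residual"""
    A=np.zeros((3,3));b=np.zeros(3);L=[]
    for c,p in views:
        o,d=rays(c,[p]);M=np.eye(3)-np.outer(d[0],d[0]);A+=M;b+=M@o;L.append((M,o))
    x=np.linalg.solve(A,b); return x,max(np.linalg.norm(M@(x-o)) for M,o in L)
def wrist(name=None):
    s=get_state(); c=camrig.camera("wrist")
    T=np.eye(4);T[:3,:3]=R.from_euler("xyz",s["eef_rot"]).as_matrix();T[:3,3]=s["ee_pos"]
    c["T"]=T@c["T_tool_cam"]
    if name: cv2.imwrite(f"pics/{name}.png",c["pixels"][:,:,::-1]); np.save(f"pics/{name}.npy",c,allow_pickle=True)
    return c
def load(n): return np.load(f"pics/{n}.npy",allow_pickle=True).item()
E
python3 - <<'E'
from h import *
c=camrig.camera("top"); p=plane(c,[(335,211)],130)[0]; print(p)
w=camrig.camera("wrist"); print(np.round(w["T_tool_cam"],3).tolist(),w["fx"])
q=plane(c,[(283,157),(384,203),(363,262),(257,220)],90); print(q)
yaw=-0.43
Tc=w["T_tool_cam"]
# stand the TCP so the camera axis looks at the lock
Rt=R.from_euler("xyz",[np.pi,0,yaw]).as_matrix()
for i,(dz,off) in enumerate([(190,-50),(190,50)]):
    o=Rt@Tc[:3,3]; d=Rt@Tc[:3,:3]@[0,0,-1]; print(o,d)
    h=dz-o[2]*-1
    t=-(p[2]+dz+o[2]-p[2])/d[2]
    pos=np.r_[p[:2],p[2]+dz]-np.r_[(o+d*t)[:2],0]+off*np.r_[-np.sin(yaw),np.cos(yaw),0]
    print(pos); arm.movep(pos,[np.pi,0,yaw]); arm.pause(.3); wrist(f"w{i}")
print(get_state()["time_s"],get_state()["joint_positions"])
a=np.vstack([cv2.imread("pics/w0.png"),cv2.imread("pics/w1.png")]); cv2.imwrite("pics/w01.png",cv2.resize(a,(480,600)))
E
```

```text
[498.62446594 -19.93199703 130.        ]
[[-0.001, 0.959, 0.282, 81.449], [1.0, 0.002, -0.001, -0.155], [-0.001, 0.282, -0.959, -179.037], [0.0, 0.0, 0.0, 1.0]] 295.5669790720763
[[ 686.93791224  153.63912363   90.        ]
 [ 530.79014001 -178.89612663   90.        ]
 [ 342.12455712 -108.01339558   90.        ]
 [ 475.18806191  232.86955082   90.        ]]
[ 74.09936384 -33.81250171 179.03663972] [-0.25686067  0.11686642 -0.95935647]
[502.48841937 -76.52290854 320.        ]
[ 74.09936384 -33.81250171 179.03663972] [-0.25686067  0.11686642 -0.95935647]
[544.17549961  14.37366642 320.        ]
3.575 [-1.02927502e-01  1.86195203e-01  1.34835443e+00 -1.70997402e-04
  1.60681879e+00  1.89928961e+00]
```

View pics/w0.png

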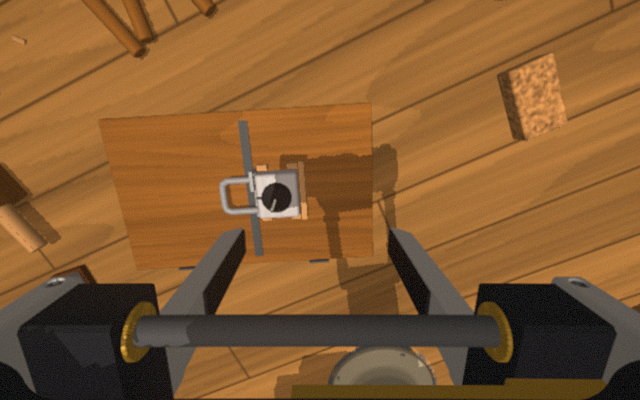

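View pics/w1.png

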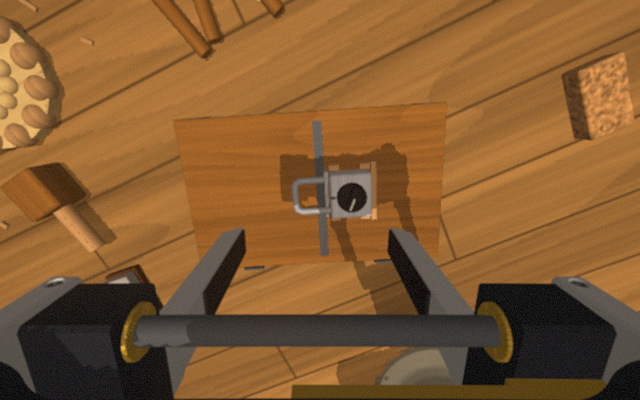

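Both wrist views show the lock, at (277,194) in w0 and (350,194) in w1. The shackle points left (+y), and the dial's light line points down and slightly left, so the dial angle is roughly 1.2. I'll move closer for precision.

```bash
python3 - <<'E'
from h import *
c0,c1=load("w0"),load("w1")
P,r=tri([(c0,(277,194)),(c1,(351,195))]); print("dial approx",P,r)
# box edge yaw from lid corners in w1
q=plane(c1,[(176,121),(446,103)],90); d=q[0]-q[1]; yaw=np.arctan2(-d[0],d[1]); print("yaw",yaw,np.linalg.norm(d))
Tc=c0["T_tool_cam"]; Rt=R.from_euler("xyz",[np.pi,0,yaw]).as_matrix()
o=Rt@Tc[:3,3]; v=Rt@Tc[:3,:3]@[0,0,-1]
z=180; t=-(z+o[2]-P[2])/v[2]
for i,off in enumerate((-35,60)):
    off+=15
    pos=np.r_[P[:2]-(o+v*t)[:2],z]+off*np.r_[-np.sin(yaw),np.cos(yaw),0]
    arm.movep(pos,[np.pi,0,yaw]); arm.pause(.4); wrist(f"n{i}")
a=[cv2.resize(load(f"n{i}")["pixels"][100:300,160+40*i:480+40*i,::-1],None,fx=2.0,fy=2.0,interpolation=cv2.INTER_CUBIC)[:300] for i in (0,1)]
a=[cv2.resize(load(f"n{i}")["pixels"][110:260,160:520,::-1],(720,300),interpolation=cv2.INTER_CUBIC) for i in (0,1)]
cv2.imwrite("pics/n01.png",np.vstack(a)); print(get_state()["time_s"])
E
```

```text
dial approx [499.87084365 -18.56155537 117.09654316] 0.7933764153148293
yaw -0.3688750224461194 358.8521121721112
5.625
```

View pics/n01.png

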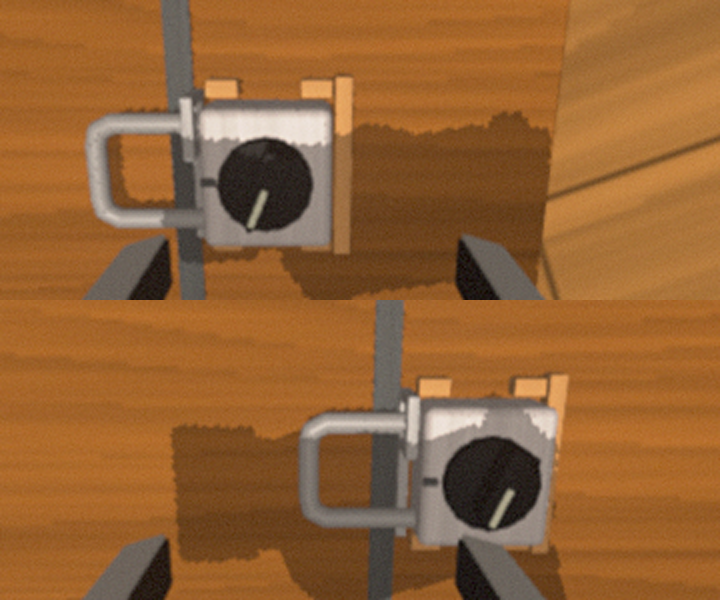

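The close views show the disc at crop (265,184) and (491,483), the pip at (208,182) and (430,482), and the light line pointing down-left. I'll measure all of these with masks.

```bash
cat > meas.py <<'E'
from h import *
def blob(m,seed):
    n,l,s,ce=cv2.connectedComponentsWithStats(m.astype(np.uint8)); 
    d=np.linalg.norm(ce[1:]-seed,axis=1)-0.1*np.sqrt(s[1:,4])*0; d[s[1:,4]<4]=1e9
    return l==1+d.argmin()
def feats(c,disc,rad=27):
    im=c["pixels"].astype(int); mx,mn=im.max(2),im.min(2)
    yy,xx=np.mgrid[:400,:640]; near=np.hypot(xx-disc[0],yy-disc[1])<rad
    dark=(mx<75)&near
    b=blob(dark,disc); h=cv2.convexHull(np.argwhere(b)[:,::-1].astype(np.float32)); e=cv2.fitEllipse(h)
    hm=cv2.fillConvexPoly(np.zeros((400,640),np.uint8),h.astype(int),1)>0
    line=hm&(mx>100)&(np.hypot(xx-e[0][0],yy-e[0][1])<0.5*max(e[1])-1.0)
    n,l,s,ce=cv2.connectedComponentsWithStats(line.astype(np.uint8)); line=l==1+s[1:,4].argmax()
    pts=np.argwhere(line)[:,::-1].astype(np.float32)
    vx,vy,x0,y0=cv2.fitLine(pts,cv2.DIST_L2,0,.01,.01).ravel(); t=(pts-[x0,y0])@[vx,vy]
    ends=[(x0+vx*k,y0+vy*k) for k in (t.min(),t.max())]
    ends.sort(key=lambda p:p[1])
    return e,ends,len(pts)
E
python3 - <<'E'
from meas import *
c=[load("n0"),load("n1")]
sd=[(160+265/2,110+184/2),(160+491/2,110+183/2)]
F=[feats(ci,s) for ci,s in zip(c,sd)]
for f in F: print(np.round(np.concatenate([np.ravel(f[0][0]),f[0][1],np.ravel(f[1])]),1),f[2])
D,r=tri([(ci,f[0][0]) for ci,f in zip(c,F)]); print("disc",D,r)
E=[tri([(ci,f[1][k]) for ci,f in zip(c,F)]) for k in (0,1)]; print("line",E)
pips=[]
for ci,s in zip(c,[(160+208/2,110+182/2),(160+430/2,110+182/2)]):
    g=ci["pixels"].max(2).astype(int); u,v=map(int,s); w=g[v-6:v+7,u-7:u+5]; 
    wt=np.clip(115-w,0,None)*(np.abs(np.mgrid[-6:7,-7:5][0])<5); print(w[4:9])
    yy,xx=np.mgrid[v-6:v+7,u-7:u+5]; pips.append(((wt*xx).sum()/wt.sum(),(wt*yy).sum()/wt.sum()))
print(pips); P,r=tri(list(zip(c,pips))); print("pip",P,r)
print([plane(ci,[p],121.5)[0] for ci,p in zip(c,pips)],[plane(ci,[f[0][0]],128)[0] for ci,f in zip(c,F)])
for ci,f in zip(c,F):
    q=plane(ci,f[1],144); print("line@144",q[:,:2].ravel(),np.arctan2(*(q[1]-q[0])[[1,0]]))
# crown edges
cr=[[(95,168),(106,168)],[(303,470),(317,470)]]
print("crown",tri([(c[0],(160+97/2,110+168/2)),(c[1],(160+309/2,110+170/2))]))
# lid right edge top corner, view 0, and lid height from strap edges
def px(a,b,i): return (160+a/2,110+(b-300*i)/2)
for n,a,b in [("strap edge/body",(352,77),(567,376)),("cleat lo",(349,252),(567,510)),("cleatTL",(206,80),(419,379)),("body TR",(331,102),(556,402)),("body BR",(332,246),(553,547))]:
    print(n,tri([(c[0],px(*a,0)),(c[1],px(*b,1))]))
E
```

```text
[292.1 201.8  45.6  46.7 292.1 205.  284.7 222.9] 74
[405.6 201.1  45.6  49.6 415.2 204.6 405.3 223.2] 81
disc [499.03153474 -17.6732941  125.36907521] 0.038397456632168
line [(array([501.45351243, -20.24140164, 144.43151742]), np.float64(0.10558226843710973)), (array([489.56201816,  -9.0693994 , 143.7412316 ]), np.float64(0.35006029692024704))]
[[ 96 120 121 100  87  89  93  93  95 102 126 126]
 [ 91 118 115  87  68  67  70  65  69  72  89 103]
 [ 94 119 117  88  72  66  61  65  67  66  79  91]
 [ 91 124 117  86  71  65  72  71  75  77  77  77]
 [ 91 119 122 105  90 105 105 109 115 115 104  75]]
[[ 95  95 103  93  75  74  76  85  85  89 111 144]
 [ 99  99  97  85  67  62  65  63  64  63  88 129]
 [ 96  95  96  86  73  66  71  67  69  73  85 127]
 [ 95  99 101  93  86  83  92  94  87  93 109 139]
 [ 99 104 108 116 110 122 127 130 129 129 135 150]]
[(np.float64(262.98582474226805), np.float64(201.05541237113403)), (np.float64(372.8200129954516), np.float64(200.5191682910981))]
pip [506.6162709    6.78437074 117.62566295] 0.03997461012950573
[array([507.49819329,   5.66255552, 121.5   
[... 185 characters left out ...]
-20.19995231 489.98948332  -9.284042  ] 2.3800919055544902
line@144 [501.16191043 -20.30342389 489.32211376  -8.92850928] 2.376217135920085
crown (array([527.14719765,  52.28886697, 107.19761225]), np.float64(0.6764090374006289))
strap edge/body (array([523.27337274, -67.16007105,  98.80709791]), np.float64(0.2009551156973475))
cleat lo (array([468.86923076, -41.96584657, 130.40097471]), np.float64(8.556923743482423))
cleatTL (array([545.22903159,  -6.73130132,  97.56372695]), np.float64(0.09341271159368555))
body TR (array([518.54773861, -55.04079284, 113.53796828]), np.float64(0.37618345990549573))
body BR (array([462.49534104, -33.92158941, 126.02579527]), np.float64(0.46888728468155605))
```

```bash
cat > pose.py <<'E'
import numpy as np
YAW=-0.368; C=np.array([499.6,-17.9]); TH=2.378   # lock yaw, dial axis, bar direction
ux=np.array([np.cos(YAW),np.sin(YAW)]); uy=np.array([-np.sin(YAW),np.cos(YAW)])
Y0=YAW+np.pi/2                                     # tool yaw with tool x along lock +y
E
python3 - <<'E'
from h import *; from pose import *
s=get_state(); arm.movel(s["ee_pos"]+[0,0,70],v=200)
arm.movep([*C,190],[np.pi,0,TH])
print(get_state()["joint_positions"])
hit=arm.movel([*C,131],v=60,contact_N=5)
s=get_state(); print(hit,s["ee_pos"],s["eef_rot"],s["wrist_force"])
if hit: arm.movel(s["ee_pos"]+[0,0,1.5],v=20)
jaws.grasp(); s=get_state(); print(s["grip_width"]*94,s["gripper_force"],s["wrist_force"],s["moment"],s["ee_pos"],s["time_s"])
E
```

```text
[-1.75002534e-01  1.72776227e-01  1.68449345e+00 -8.66584827e-06
  1.28456829e+00 -9.82080214e-01]
False [499.98271377 -17.96369574 131.39114539] [3.14108214e+00 7.65586152e-04 2.37802382e+00] [-0.34478517 -0.17938133 -0.72459951]
11.609724026579707 30.00007599592209 [-0.06904456  0.85101605 -0.32413146] [ 0.07054729 -0.19528157 -0.0172747 ] [499.76091783 -17.77173647 131.00371446] 10.9333
```

The bar is gripped at 11.6 mm with almost no side force. Now I'll turn it clockwise.

```bash
python3 - <<'E'
from h import *; from pose import *
for y in np.linspace(TH,Y0,7)[1:]:
    arm.movep([*C,131],[np.pi,0,y]); s=get_state()
    print(round(y-Y0,2),np.round(s["eef_rot"][2]-Y0,3),np.round(s["wrist_force"],1),np.round(s["moment"],2),round(s["grip_width"]*94,1),round(s["time_s"],2))
jaws.ungrasp(); s=get_state(); print(s["ee_pos"],s["time_s"])
arm.movel([*C,215],v=150)
# camera sits on tool +x (lock +y); step back along -y so that it looks at the lock
Tc=camrig.camera("wrist")["T_tool_cam"]; Rt=R.from_euler("xyz",[np.pi,0,Y0]).as_matrix()
o=Rt@Tc[:3,3]; v=Rt@Tc[:3,:3]@[0,0,-1]; t=-(215+o[2]-120)/v[2]
p=C-(o+v*t)[:2]+30*uy; print(p)
arm.movep([*p,215],[np.pi,0,Y0]); arm.pause(.3); wrist("d0")
arm.movep([*(p+45*ux),215],[np.pi,0,Y0]); arm.pause(.3); wrist("d1")
print(get_state()["time_s"])
a=[cv2.resize(load(f"d{i}")["pixels"][80:280,180:460,::-1],(420,300),interpolation=cv2.INTER_CUBIC) for i in (0,1)]
cv2.imwrite("pics/d01.png",np.vstack(a))
E
```

```text
0.98 0.983 [ 0.1 -0.1 -0.9] [ 0.02 -0.2  -0.03] 11.6 11.24
0.78 0.788 [ 0.3 -0.3 -0.1] [-0.05 -0.18  0.02] 12.0 11.55
0.59 0.593 [ 0.1 -0.2 -0.7] [-0.05  0.06 -0.03] 11.5 11.86
0.39 0.398 [-1.1 -0.1 -0.1] [-0.07  0.01  0.06] 11.7 12.17
0.2 0.202 [-1.4 -0.2  1. ] [0.15 0.13 0.04] 11.7 12.47
0.0 0.006 [-1.   0.7  1.2] [ 0.1   0.25 -0.13] 11.5 12.78
[499.5971772  -17.89979136 131.00646627] 14.0917
[510.76045831   8.76978369]
16.1
```

View pics/d01.png

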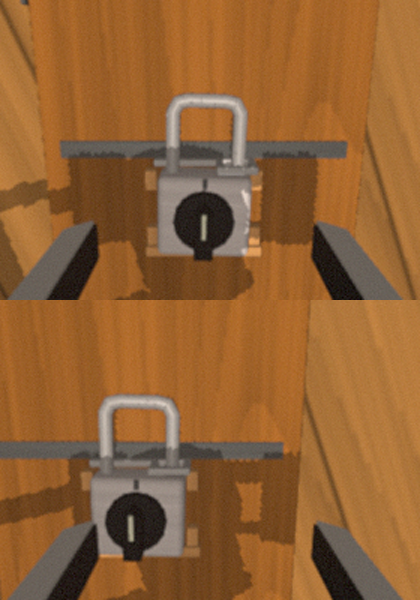

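The pointer is now in line with the pip: d0 has the line at (204,228) and the pip at (206,185), d1 has (130,527) and (136,484). The shackle crown is at (206,101) in d0 and (139,402) in d1. I'll triangulate the crown, then hook the shackle with shut fingers.

```bash
python3 - <<'E'
from h import *; from pose import *
c=[load("d0"),load("d1")]
px=lambda a,b,i:(180+a/1.5,80+(b-300*i)/1.5)
def L(q): d=q[:2]-C; return np.round([d@ux,d@uy,*q[2:]],1)
for n,a,b in [("crown",(206,101),(139,402)),("legL",(172,130),(105,431)),("legR",(240,130),(174,431)),("pip",(206,185),(136,484)),("line end",(204,216),(130,515)),("bar tail",(204,260),(132,559))]:
    P,r=tri([(c[0],px(*a,0)),(c[1],px(*b,1))]); print(n,L(P),round(r,2),[L(plane(ci,[px(*q,i)],105)[0])[:2] for i,(ci,q) in enumerate(zip(c,(a,b)))])
for i,f in enumerate([(204,221),(135,520)]):
    e,l,n=feats=__import__("meas").feats(c[i],px(*f,i)); q=plane(c[i],l,144); print("line",[L(x) for x in q],n)
E
```

```text
crown [ 0.9 74.7 98.7] 0.02 [array([ 0.9, 75.4]), array([ 1.8, 75.4])]
legL [-21.6  56.3 104.2] 0.05 [array([-21.5,  56.5]), array([-21.4,  56.4])]
legR [23.7 55.4 99.4] 0.03 [array([23.3, 56.4]), array([24.1, 56.4])]
pip [  0.8  25.8 126.2] 0.57 [array([ 0.8, 18.4]), array([-2.6, 19.7])]
line end [ -0.5  12.6 145.9] 0.54 [array([-0.6, -4.3]), array([-7.8, -3. ])]
bar tail [ -0.5 -16.2 146.5] 0.52 [array([ -0.6, -38.2]), array([ -8. , -36.9])]
line [array([ -0.8,  12.2, 144. ]), array([ -1.3,  -3.6, 144. ])] 59
line [array([ -1.1,  11.7, 144. ]), array([ -1.2,  -4.1, 144. ])] 60
```

The model agrees to about 1 mm: crown at lock (1,75), dial angle about 0. Hooking and pulling now.

```bash
python3 - <<'E'
from h import *; from pose import *
W=lambda x,y,z:np.r_[C+x*ux+y*uy,z]
def st(t):
    s=get_state(); d=s["ee_pos"][:2]-C; f=s["wrist_force"][:2]; print(t,np.round([d@ux,d@uy,s["ee_pos"][2]],1),"F",np.round([f@ux,f@uy,s["wrist_force"][2]],1),round(s["time_s"],1))
jaws.grasp()
arm.movep(W(1,53,160),[np.pi,0,Y0]); 
hit=arm.movel(W(1,53,97),v=60,contact_N=5); st(("down",hit))
if hit and get_state()["ee_pos"][2]>99: raise SystemExit
h=arm.movel(W(1,106,97),v=25,contact_N=15); st(("pull",h))
E
```

```text
('down', False) [ 1.4 53.2 97.4] F [ 0.9 -0.6 -0.3] 19.1
('pull', True) [-0.2 96.5 96.1] F [ 0.6 -0.6  0.8] 20.8
```

```bash
python3 - <<'E'
from h import *; from pose import *
W=lambda x,y,z:np.r_[C+x*ux+y*uy,z]
arm.movel(W(1,91,97),v=40); arm.movel(W(1,91,215),v=200)
jaws.ungrasp()
Tc=camrig.camera("wrist")["T_tool_cam"]; Rt=R.from_euler("xyz",[np.pi,0,Y0]).as_matrix()
o=Rt@Tc[:3,3]; v=Rt@Tc[:3,:3]@[0,0,-1]; t=-(215+o[2]-120)/v[2]
p=C-(o+v*t)[:2]+30*uy
arm.movep([*p,215],[np.pi,0,Y0]); arm.pause(.3); wrist("e0")
arm.movep([*(p+45*ux),215],[np.pi,0,Y0]); arm.pause(.3); wrist("e1")
print(get_state()["time_s"])
a=[cv2.resize(load(f"e{i}")["pixels"][80:280,180:460,::-1],(420,300),interpolation=cv2.INTER_CUBIC) for i in (0,1)]
cv2.imwrite("pics/e01.png",np.vstack(a))
E
```

```text
24.7
```

View pics/e01.png

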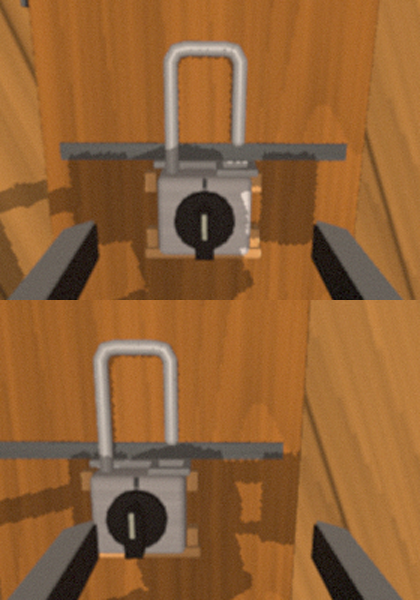

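The shackle is fully out: its crown is at (206,48), and the short leg's tip at (238,145) sits beyond the eye at (235,163). The pointer is still at the pip. Next I'll grip the body and lift it.

```bash
python3 - <<'E'
from h import *; from pose import *
c=[load("e0"),load("e1")]; px=lambda a,b,i:(180+a/1.5,80+(b-300*i)/1.5)
P,r=tri([(c[0],px(206,48,0)),(c[1],px(136,347,1))]); d=P[:2]-C; print("crown",d@ux,d@uy,P[2],r)
W=lambda x,y,z:np.r_[C+x*ux+y*uy,z]
def st(t):
    s=get_state(); d=s["ee_pos"][:2]-C; print(t,np.round([d@ux,d@uy,s["ee_pos"][2]],1),"F",np.round(s["wrist_force"],1),"M",np.round(s["moment"],2),np.round(s["eef_rot"],3),round(s["grip_width"]*94,1),round(s["time_s"],1))
if abs(d@uy-109)>5: raise SystemExit
x,y=0.3,0.5
arm.movep(W(x,y,170),[np.pi,0,Y0])
h=arm.movel(W(x,y,94),v=60,contact_N=5); st(("down",h))
if get_state()["ee_pos"][2]>97: raise SystemExit
if h: arm.movel(get_state()["ee_pos"]+[0,0,1.5],v=20)
jaws.grasp(); st("grip")
z=get_state()["ee_pos"][2]
h=arm.movel(W(x,y,z+25),v=40,contact_N=20); st(("lift25",h))
if h: raise SystemExit
arm.movel(W(x,y,z+150),v=90); arm.pause(.8); st("up")
ims=[camrig.camera("side")["pixels"][60:260,220:440,::-1],camrig.camera("top")["pixels"][120:320,220:440,::-1]]
cv2.imwrite("pics/f.png",np.hstack([cv2.resize(i,(400,364),interpolation=cv2.INTER_CUBIC) for i in ims])); st("cam")
E
```

```text
crown 0.9878704477954973 109.70602008114466 102.27413856467496 0.06428350266466042
('down', False) [ 0.7  0.6 94.4] F [-0.1 -0.6 -0.1] M [-0.04 -0.03 -0.05] [ 3.141 -0.     1.203] 94.0 26.5
grip [ 0.4  0.5 94. ] F [0.1 0.5 0.3] M [-0.04 -0.07 -0.01] [3.141 0.    1.203] 61.7 27.1
('lift25', False) [1.00e-01 5.00e-01 1.19e+02] F [ 0.1 -0.4 -4.4] M [-0.12 -0.01 -0.04] [-3.141  0.     1.203] 61.8 27.9
up [  0.3   0.5 244.1] F [ 0.7 -0.6 -4.8] M [-0.12 -0.03 -0.01] [ 3.142 -0.     1.203] 61.9 30.2
cam [  0.3   0.5 244. ] F [-0.2 -0.3 -5.2] M [-0.13 -0.06  0.04] [-3.142 -0.     1.203] 62.0 30.3
```

View pics/f.png

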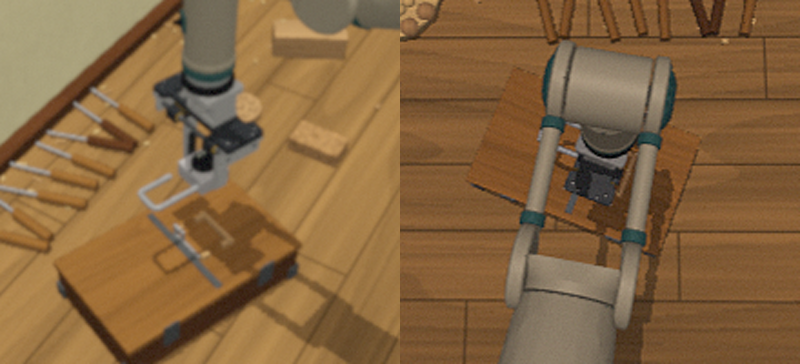

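```bash
python3 - <<'E'
from h import *
wrist("g0"); c=load("g0"); cv2.imwrite("pics/g0c.png",c["pixels"][:,:,::-1])
E
```

```text
(no output)
```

View pics/g0c.png

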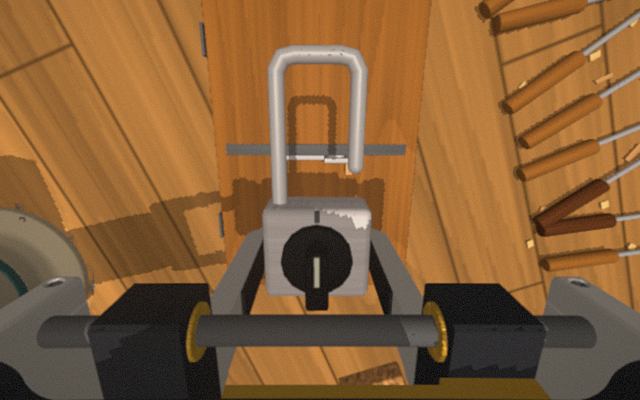

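The lock is held off the lid with its shackle open: crown at (319,54), short leg's tip free at (356,168), pointer at the pip (317,215). I'll check that it is level before handing in.

```bash
python3 - <<'E'
from h import *; from pose import *
c=load("g0"); s=get_state(); z=s["ee_pos"][2]-94+105
q=plane(c,[(319,54),(283,130),(357,130),(275,65),(365,65)],z); L=np.c_[(q[:,:2]-C)@ux,(q[:,:2]-C)@uy]; print(np.round(L,1),"leg spacing vs 44:",L[2,0]-L[1,0])
side=camrig.camera("side")
from numpy.linalg import inv
# crown height by two views: side view crown px
u=(220+148/400*220,60+196/364*200); P,r=tri([(side,u),(c,(275,60))]); print("crown left corner",(P[:2]-C)@ux,(P[:2]-C)@uy,P[2],"expect z",z,r)
E
```

```text
[[  1.  110.1]
 [-18.9  71.8]
 [ 22.1  71.7]
 [-22.  104.9]
 [ 25.  104.8]] leg spacing vs 44: 41.06988982147983
crown left corner -16.16232942269223 107.94384567189805 277.1336047708154 expect z 255.05246327208346 4.895098612977918
```

```bash
python3 - <<'E'
from h import *; from pose import *
c=load("g0"); hsv=cv2.cvtColor(c["pixels"],cv2.COLOR_RGB2HSV); m=(hsv[...,1]<70)
z=255.05; cz=c["T"][2,3]
for v in (80,90,100,110,120,130,140,160):
    xs=np.flatnonzero(m[v,255:385])+255
    l=xs[xs<305]; r=xs[xs>335]
    q=plane(c,[(l.mean(),v),(r.mean(),v)],z); d=q[1]-q[0]; w=np.linalg.norm(d[:2])
    print(v,l.min(),l.max(),r.min(),r.max(),"w",round(w,1),"y",round((q[0][:2]-C)@uy,1),"z est",round(cz-(cz-z)*44/w,1))
# body top: x-width, 62 at z top=270
for v in (215,230,250,270,290):
    xs=np.flatnonzero(m[v,250:385])+250; q=plane(c,[(xs.min()-.5,v),(xs.max()+.5,v)],270); w=np.linalg.norm((q[1]-q[0])[:2]); print("body",v,xs.min(),xs.max(),round(w,1),round((q[0][:2]-C)@uy,1))
s=get_state(); print(s["moment"],s["time_s"])
sd=camrig.camera("side"); K_=K(sd); Ti=np.linalg.inv(sd["T"])
for y,x,zz in [(110,1,255),(110,1,265),(110,1,275),(95,-21,255)]:
    p=Ti@np.r_[C+x*ux+y*uy,zz,1]; a=np.array([p[0]/-p[2],-p[1]/-p[2]]); a*=1+sd["k1"]*(a@a); u=K_[:2,:2]@a+K_[:2,2]; print("side crop px",(u-[220,60])*[400/220,364/200])
E
```

```text
80 268 283 351 366 w 44.0 y 97.6 z est 254.9
90 268 283 351 366 w 44.4 y 92.6 z est 256.4
100 269 284 350 365 w 43.7 y 87.6 z est 253.9
110 269 284 350 365 w 44.1 y 82.4 z est 255.5
120 270 284 350 364 w 44.0 y 77.1 z est 255.0
130 270 284 349 364 w 44.1 y 71.8 z est 255.5
140 270 285 349 363 w 44.0 y 66.3 z est 255.0
160 271 285 336 362 w 40.6 y 55.0 z est 240.8
body 215 262 371 60.4 27.1
body 230 257 375 66.4 18.2
body 250 250 384 76.9 6.0
body 270 250 384 78.5 -6.8
body 290 254 383 77.2 -20.1
[-0.1354541  -0.02135119 -0.08685936] 30.4167
side crop px [143.89290124 200.04302113]
side crop px [143.68592574 195.51583852]
side crop px [143.47621987 190.92733729]
side crop px [160.52478421 204.21743763]
```

The shackle sits at z = 255 ± 1 mm along its whole length, so the lock is level and its underside is about 150 mm above the lid. Handing in.

```bash
python3 -c "
from plant import arm, camrig, jaws, get_state
print(get_state()['grip_width']*94, arm.sign_off())"
```

```text
the job is handed in; nothing more can be done
62.18921913846252 None
```

The dial is in its notch, the shackle is fully out, and the opened lock is held level and still about 150 mm above the lid; the job was handed in at about 30 s, and the arm never went near the bystanders.

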